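# Build a drill riser from the spacer drawer

## Robot

A 6-joint arm with a two-finger parallel gripper is mounted at the origin on the work surface. World frame = base frame: x ahead of the robot, y to its left, z up, the work surface at z = 0. Lengths are in m, angles in rad, forces in N, time in s.
With the tool pointing down it reaches from about 0.35 to 0.775 m from the base axis. Payload 5.5 kg.
Tool frame: the origin (TCP) lies between the finger pads; the fingertips stand 19 mm ahead of it and the grasp point (between the pads) is the TCP; z points along the fingers, x is the direction in which the jaws open and shut, and the axes are right-handed (so a half turn about z gives the same grasp; the last joint's range is limited). The gripper opens to 85 mm and grips with 20 to 120 N. Pads are 22 mm wide; open, the fingers measure 114 mm over their backs; the gripper's body (76 mm by 85 mm) begins 54 mm behind the grasp point. The pads swing forward as they close: fully open they stand 13 mm farther back than shut.
Start: joints at [-1.47, 0.313, 0.046, 1.304, 0, 1.431], TCP at [0.137, -0.558, 0.25] pointing down, gripper open.
Joint ranges: [-2.76, 2.76], [-0.86, 1.69], [-1.03, 1.26], [-2.2, 2.34], [-1.47, 1.5], [-3.14, 3.14]. Speed limits (rad/s): [2.57, 2.57, 3.14, 3.14, 3.14, 3.14].

## Interface

Orientations are given as a unit quaternion [w, x, y, z].
In Python, from workcell import env gives the robot as it stands. The module is installed in compiled form; this text tells all that it offers.
- The arm moves only by the tool carry_out, never from a script. Its argument "steps" is a list of rows, each a list of 7 numbers: the gripper command: -1 is shut, 1 is fully open, values between are in proportion, then the shift along the tool's x, y, z in m, then the turn, a rotation vector about the tool's x, y, z in rad. A call has 1 to 20 rows; each row shifts and turns the commanded pose from where the row before left it, along the tool's axes as they then stand; what a row does not reach is not made up. A row lasts 1/8 s, in which the tool goes at most 62.5 mm and 10.7 degrees, less where a joint would pass 70% of its speed; a pose out of reach is approached as far as the arm can. A call with a gripper value outside its range is refused whole. The fingers move at their own pace and stop on an object; "grip_force" is the grip in N (left out, the last holds). Time passes only in rows, so rows that do not move let the fingers close. It gives the time, the measured TCP pose, the force and the opening at its end, in the units of the state.
- env.get_state(): the state, without advancing time (a new reading comes with each control period).
- env.read_camera(name): name is "scene" or "top" or "wrist"; returns a dict with "color" (384x512x3 uint8, red, green, blue), "K" (3x3 intrinsics, pixels), "R" (3x3) and "t" (3): a world point X has camera coordinates R X + t. Camera axes: x right, y down, z forward; pixel columns grow to the right and rows downward; lengths in m; the calibration is good to about 2 mm. A picture is of the moment at which its call begins. There is no depth.
- env.hand_in(): hands the job in, once; it reports no verdict.
The state is a dict: "clock": time; "joint_pos": joint angles; "qvel": joint speeds; "tau": joint torques, N m; "tcp_pos": TCP position; "orientation": TCP orientation; "wrist_force": force on the tool from outside, world axes, zero at the start; "ft_torque": the same for the moment, N m; "finger_gap": finger opening in m.
Only numpy, scipy, OpenCV 4.12 (cv2) and the standard library are available. Lean on these libraries where they do the work, as an engineer would, in place of code of your own. Each camera call takes 0.05 s, during which the arm holds its last target. There are 200 camera calls.

## Task

Pull the cabinet's drawer wide open, take out every aluminium spacer disc in it and stack them flat on the wooden drill-table board, centred over the hole in its middle, in order of size with the largest at the bottom. Then push the drawer fully shut, and leave the jar and the spray can where they are.

Things in the scene. Friction and masses are not known exactly. Their poses are not given: they have to be found in the camera images.
- cab_drawer0 (a joint): the one drawer of a low grey steel cabinet (260 deep, 390 wide, 75 mm high) that stands on the bench with its front towards the robot. 0 = fully shut, grows in metres as the drawer is pulled out towards the robot, stop at 0.182. Light slide friction of about 1 N (and 4 N per m/s), no spring, no latch: stays where it is left
- cab_drawer0_handle (a point): middle of the drawer's handle, a level round steel bar 11 mm thick and 120 mm long along y, its centre line 35 mm in front of the drawer's front, 42 mm above the bench and 33 mm below the cabinet's top. Moves with the drawer. Axes: x points into the cabinet (the drawer is pulled out along -x), y along the bar, z up.
- drawer_floor (a point): middle of the front edge of the drawer's inner floor, moves with the drawer; axes as for the handle. The inside runs from x = 0 to 215 mm and over y = +-174 mm. Side walls end 31 mm above the floor, the front panel (x = -21 to -6 mm) 40 mm above it; the handle bar is at x = -56 mm, 20 mm up. The cabinet's top (its upper face 53 mm, its lower face 41 mm above this floor) covers all beyond x = joint value - 6 mm
- board_centre (a point): centre of the top face of the square plywood drill-table board, 180 x 180 x 18 mm, fixed to the bench, at a small drilled hole (drawn dark, 14 mm; no real depth). x, y along its sides, z up
- disc60_centre (a point): centre (half-way up) of the plain aluminium spacer disc of 60 mm diameter, 16 mm thick, 122 g (may vary by 20 %), both faces alike, z along its axis (up at the start); starts flat on the floor of the drawer, or is absent
- disc54_centre (a point): centre (half-way up) of the plain aluminium spacer disc of 54 mm diameter, 16 mm thick, 99 g (may vary by 20 %), both faces alike, z along its axis (up at the start); starts flat on the floor of the drawer, or is absent
- disc48_centre (a point): centre (half-way up) of the plain aluminium spacer disc of 48 mm diameter, 16 mm thick, 78 g (may vary by 20 %), both faces alike, z along its axis (up at the start); starts flat on the floor of the drawer, or is absent
- disc42_centre (a point): centre (half-way up) of the plain aluminium spacer disc of 42 mm diameter, 16 mm thick, 60 g (may vary by 20 %), both faces alike, z along its axis (up at the start); starts flat on the floor of the drawer, or is absent
- disc36_centre (a point): centre (half-way up) of the plain aluminium spacer disc of 36 mm diameter, 16 mm thick, 44 g (may vary by 20 %), both faces alike, z along its axis (up at the start); starts flat on the floor of the drawer, or is absent
- disc30_centre (a point): centre (half-way up) of the plain aluminium spacer disc of 30 mm diameter, 16 mm thick, 31 g (may vary by 20 %), both faces alike, z along its axis (up at the start); starts flat on the floor of the drawer, or is absent
- jar: bystander: screw-top glass jar, 64 mm wide, 85 mm high; origin at the centre of its underside
- spray: bystander: grey spray can, 54 mm wide, 170 mm high; origin at the centre of its underside

How it is judged:
On the way, in this order (a step that is already met when the one before it is completed fails the run):
1. the drawer is pulled wide open (more than 120 mm) (value of joint cab_drawer0 above 0.12 m), for 0.2 s.
2. all discs present are stacked, centred on the board, largest at the bottom (horizontal distance between each of disc60_centre, disc54_centre, disc48_centre, disc42_centre, disc36_centre, disc30_centre and board_centre below 0.01 m and angle between the z axis of each of disc60_centre, disc54_centre, disc48_centre, disc42_centre, disc36_centre, disc30_centre and the z axis of board_centre, either way round below 0.08 rad and ((angle between disc60_centre's own z axis and vertical below 1 rad and z of each of disc54_centre, disc48_centre, disc42_centre, disc36_centre, disc30_centre in the frame of disc60_centre above 0.01 m) or (angle between disc60_centre's own z axis and vertical above 2 rad and z of each of disc54_centre, disc48_centre, disc42_centre, disc36_centre, disc30_centre in the frame of disc60_centre below -0.01 m)) and ((angle between disc54_centre's own z axis and vertical below 1 rad and z of each of disc48_centre, disc42_centre, disc36_centre, disc30_centre in the frame of disc54_centre above 0.01 m) or (angle between disc54_centre's own z axis and vertical above 2 rad and z of each of disc48_centre, disc42_centre, disc36_centre, disc30_centre in the frame of disc54_centre below -0.01 m)) and ((angle between disc48_centre's own z axis and vertical below 1 rad and z of each of disc42_centre, disc36_centre, disc30_centre in the frame of disc48_centre above 0.01 m) or (angle between disc48_centre's own z axis and vertical above 2 rad and z of each of disc42_centre, disc36_centre, disc30_centre in the frame of disc48_centre below -0.01 m)) and ((angle between disc42_centre's own z axis and vertical below 1 rad and z of each of disc36_centre, disc30_centre in the frame of disc42_centre above 0.01 m) or (angle between disc42_centre's own z axis and vertical above 2 rad and z of each of disc36_centre, disc30_centre in the frame of disc42_centre below -0.01 m)) and ((angle between disc36_centre's own z axis and vertical below 1 rad and z of disc30_centre in the frame of disc36_centre above 0.01 m) or (angle between disc36_centre's own z axis and vertical above 2 rad and z of disc30_centre in the frame of disc36_centre below -0.01 m))), for 0.2 s.
At the end, for the whole second after the job is handed in: every disc present lies flat (within 0.08 rad, either face up) and at rest in one stack on the board, each centre within 10 mm of the board's centre seen from above, each disc above all the larger ones; the drawer is shut to within 8 mm (all of step 2 and value of joint cab_drawer0 below 0.008 m and linear speed of each of disc60, disc54, disc48, disc42, disc36, disc30 below 0.02 m/s); the robot touches nothing.
It fails at once if the jar is moved more than 30 mm (distance of jar from where it was at the start of the episode above 0.03 m).
It fails at once if the spray can is moved more than 30 mm (distance of spray from where it was at the start of the episode above 0.03 m).
Of disc60, disc54, disc48, disc42, disc36, disc30 only 4 to 6 are there at a start; the rules pass over those that are not, and their reading is None.
At some moment in a run one of disc60, disc54, disc48, disc42, disc36, disc30 may be knocked a few centimetres aside while the robot is not near it.
Once in a run the grip may slacken for a moment while it holds something.
It also fails if it takes over 210 s, if anything falls off the work surface, if the arm or the gripper's body presses on something with over 40 N, if the wrist force passes 120 N, or if a joint passes its speed limit or range.

## Working session

There is one attempt and no reset: what is moved stays moved. The work goes in short steps, Python scripts to look and compute and a tool call to move; the robot and the scene stay as the last step left them, time stands still between calls to the robot, and variables do not carry over. Pictures are saved under pics/ and viewed, about 12 in all and at most 16, crops included, and the job is handed in when it is done.

Besides the shell and the picture viewer there is one more tool, called after "Request:" by a JSON object that holds its "method" and its "body", one argument or row to a line. carry_out: Moves the arm, as the interface text tells. Its arguments: {"type":"object","properties":{"steps":{"type":"array","items":{"type":"array","items":{"type":"number"}}},"grip_force":{"type":"number"}},"required":["steps"]}

```bash
mkdir -p pics; cat > h.py <<'E'
import numpy as np, cv2
from workcell import env
def shot(cam,name=None):
    c=env.read_camera(cam)
    if name: cv2.imwrite(f'pics/{name}.png',c['color'][:,:,::-1])
    return c
def ray(c,u,v,z):
    K,R,t=map(np.array,(c['K'],c['R'],c['t']))
    o=-R.T@t; d=R.T@np.linalg.inv(K)@np.array([u,v,1.])
    return o+d*(z-o[2])/d[2]
def proj(c,X):
    p=np.array(c['K'])@(np.array(c['R'])@np.array(X)+np.array(c['t'])); return p[:2]/p[2]
E
python3 - <<'E'
from h import *
a=shot('top','top0');b=shot('scene','scene0')
s=env.get_state();print({k:np.round(v,3) for k,v in s.items()})
for c in (a,b): print(np.round(c['K'],1).tolist(),np.round(c['R'],3).tolist(),np.round(-np.array(c['R']).T@c['t'],3))
E
```

```text
{'clock': np.float64(0.1), 'joint_pos': array([-1.47 ,  0.314,  0.045,  1.304, -0.   ,  1.431]), 'qvel': array([ 0.   , -0.002,  0.   , -0.001, -0.002,  0.001]), 'tau': array([ 3.0000e-03, -4.8173e+01,  2.9924e+01,  1.3000e-02, -0.0000e+00,
        0.0000e+00]), 'tcp_pos': array([ 0.137, -0.558,  0.25 ]), 'orientation': array([-0.001,  0.787, -0.617, -0.001]), 'wrist_force': array([-0.778,  0.33 ,  0.401]), 'ft_torque': array([-0.005, -0.036, -0.021]), 'finger_gap': np.float64(0.086)}
[[351.9, 0.0, 257.1], [0.0, 351.9, 188.2], [0.0, 0.0, 1.0]] [[0.01, -1.0, 0.01], [-0.999, -0.01, -0.04], [0.041, -0.009, -0.999]] [ 0.579 -0.02   1.061]
[[462.3, 0.0, 263.2], [0.0, 462.3, 186.9], [0.0, 0.0, 1.0]] [[-0.227, 0.974, -0.002], [0.648, 0.149, -0.747], [-0.727, -0.171, -0.665]] [1.625 0.197 0.969]
```

View pics/top0.png

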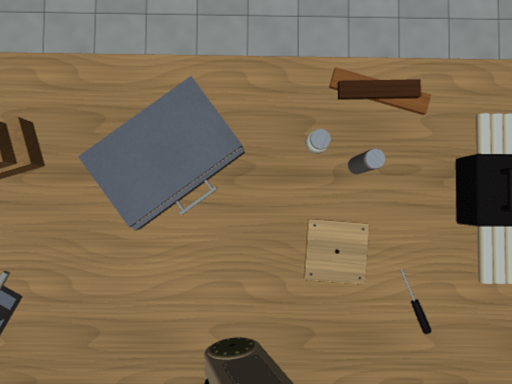

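View pics/scene0.png

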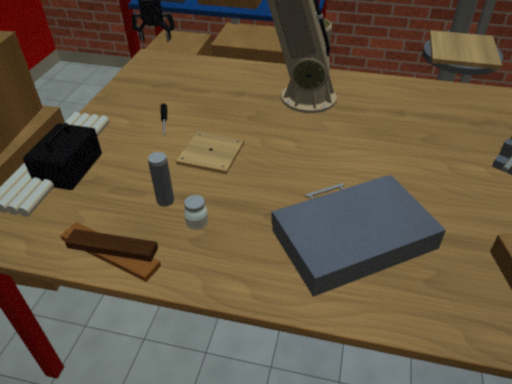

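Top view: cabinet front edge from (136,229) to (243,151), handle bar (183,212)-(214,190), and board hole at (337,251). The jar is at (318,141) and the spray can at (365,162). No discs are visible, since the drawer is shut.

```bash
python3 - <<'E'
from h import *
c=shot('top'); im=c['color']; hsv=cv2.cvtColor(im,cv2.COLOR_RGB2HSV)
# cabinet top: bluish grey
m=((hsv[...,0]>95)&(hsv[...,0]<130)&(hsv[...,2]<130)&(hsv[...,1]>30)).astype(np.uint8)
n,l,st,ce=cv2.connectedComponentsWithStats(m); 
for i in np.argsort(-st[1:,4])[:4]+1: print(st[i],ce[i])
i=1+np.argmin([np.hypot(*(ce[k]-[165,155])) if st[k,4]>2000 else 1e9 for k in range(1,n)])
cn,_=cv2.findContours((l==i).astype(np.uint8),0,2); r=cv2.minAreaRect(cn[0]); print(r)
B=cv2.boxPoints(r); print(B.round(1).tolist()); print([ray(c,*p,.075)[:2].round(4).tolist() for p in B])
# handle: light grey in roi
roi=np.zeros_like(m); roi[175:220,170:225]=1
h=((hsv[...,1]<50)&(hsv[...,2]>120)&(roi>0)).astype(np.uint8); cn,_=cv2.findContours(h,0,2); k=max(cn,key=cv2.contourArea); print('handle',cv2.minAreaRect(k),len(k))
for p in [(183,211.5),(214.5,189.5),(198.7,200.5)]: print(ray(c,*p,.042).round(4))
d=((hsv[...,2]<70)).astype(np.uint8); d[:240]=0;d[262:]=0;d[:,:325]=0;d[:,350:]=0
M=cv2.moments(d,True);u,v=M['m10']/M['m00'],M['m01']/M['m00'];print('hole',u,v,M['m00'],ray(c,u,v,.018).round(4))
print('board corners',[ray(c,*p,.018).round(4)[:2].tolist() for p in [(309,220),(369,223),(365,283),(305,280)]])
print('jar',ray(c,318,141,.085),'spray',ray(c,374,159,.17))
s=env.get_state();print(s['tcp_pos'],cv2.Rodrigues(np.eye(3))[0].T)
E
```

```text
[   79    77   162   149 11804] [159.56150457 150.78456455]
[133 148 111  81 489] [187.73415133 188.38241309]
[  0 291  16  19 191] [  6.23036649 299.95811518]
[457 158   8  12  24] [458.75       162.66666667]
((159.6775360107422, 150.82086181640625), (86.4668960571289, 138.36187744140625), 54.06650161743164)
[[78.30000305175781, 156.39999389648438], [190.3000030517578, 75.19999694824219], [241.10000610351562, 145.1999969482422], [129.0, 226.39999389648438]]
[[0.7034, 0.472], [0.9381, 0.1629], [0.7401, 0.0168], [0.5094, 0.3256]]
handle ((194.83413696289062, 196.35198974609375), (12.794044494628906, 43.59912109375), 53.8418083190918) 59
[0.5514 0.1832 0.042 ]
[0.6158 0.0934 0.042 ]
[0.5835 0.1385 0.042 ]
hole 336.8 251.0 10.0 [ 0.4387 -0.2671  0.018 ]
board corners [[0.5291, -0.1846], [0.5219, -0.3627], [0.3458, -0.3504], [0.3532, -0.1735]]
jar [ 0.75281892 -0.19842657  0.085     ] spray [ 0.69314914 -0.32610472  0.17      ]
[ 0.13708344 -0.55805011  0.24958249] [[0. 0. 0.]]
```

Request:
{"method": "carry_out", "body": {
  "steps": [
    [-0.34,0,0,0,0,0,-0.18],
    [-0.34,0,0,0,0,0,-0.18],
    [-0.34,0,0,0,0,0,-0.18],
    [-0.34,0,0,0,0,0,-0.18],
    [-0.34,0,0,0,0,0,-0.18],
    [-0.34,0,0,0,0,0,-0.18],
    [-0.34,0,0,0,0,0,-0.18],
    [-0.34,0,0,0,0,0,-0.18],
    [-0.34,0,0,0,0,0,-0.18],
    [-0.34,0,0,0,0,0,-0.18],
    [-0.34,0,0,0,0,0,-0.173]
  ]
}}

```text
clock: 1.52
tcp_pos: [0.1371, -0.5582, 0.2499]
orientation: [-0.0, 0.948, 0.319, 0.0]
wrist_force: [0.6, 0.1, 0.4]
finger_gap: 0.0283
```

Request:
{"method": "carry_out", "body": {
  "steps": [
    [-0.34,0.055,-0.021,0,0,0,0],
    [-0.34,0.055,-0.021,0,0,0,0],
    [-0.34,0.055,-0.021,0,0,0,0],
    [-0.34,0.055,-0.021,0,0,0,0],
    [-0.34,0.055,-0.021,0,0,0,0],
    [-0.34,0.055,-0.021,0,0,0,0],
    [-0.34,0.055,-0.021,0,0,0,0],
    [-0.34,0.055,-0.021,0,0,0,0],
    [-0.34,0.055,-0.021,0,0,0,0],
    [-0.34,0.055,-0.021,0,0,0,0],
    [-0.34,0.055,-0.021,0,0,0,0],
    [-0.34,0.055,-0.021,0.02,0,0,0],
    [-0.34,0.055,-0.021,0.02,0,0,0],
    [-0.34,0.055,-0.016,0.01,0,0,0],
    [-0.34,0,0,0,0,0,0]
  ]
}}

```text
clock: 3.4
tcp_pos: [0.5807, 0.1375, 0.1977]
orientation: [-0.0, 0.948, 0.318, -0.001]
wrist_force: [-1.3, -0.4, 0.7]
finger_gap: 0.0282
```

```bash
python3 - <<'E'
from h import *
c=shot('wrist','w0'); s=env.get_state();print({k:np.round(s[k],4).tolist() for k in ('tcp_pos','orientation','joint_pos','finger_gap','clock')})
print(np.round(c['K'],1).tolist(),np.round(c['R'],3).tolist(),np.round(-np.array(c['R']).T@c['t'],3))
print(proj(c,(.5835,.1385,.042)),proj(c,(.5514,.1832,.042)),proj(c,(.6158,.0934,.042)))
E
```

```text
{'tcp_pos': [0.5798, 0.1359, 0.1985], 'orientation': [-0.0002, 0.9483, 0.3174, -0.0014], 'joint_pos': [0.0957, 0.3739, 0.0053, 1.2051, -0.0003, 1.0206], 'finger_gap': 0.0281, 'clock': 3.45}
[[272.1, 0.0, 257.2], [0.0, 272.1, 194.6], [0.0, 0.0, 1.0]] [[0.798, 0.603, -0.003], [0.579, -0.765, 0.282], [0.168, -0.227, -0.959]] [0.538 0.196 0.321]
[259.73721213 186.38032117] [261.20560949 133.34391192] [258.34533218 234.36394784]
```

View pics/w0.png

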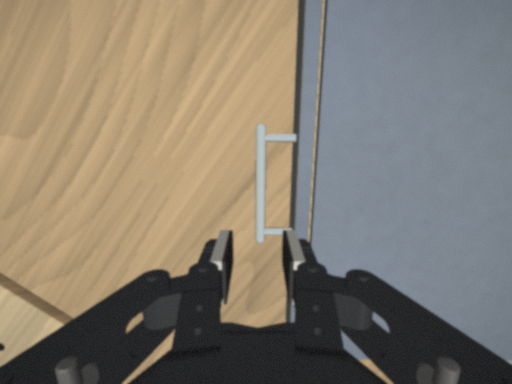

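Wrist view: handle bar runs from (262,125) to (261,241), a little right of the jaw midline and 5 cm from the fingers in y.

```bash
python3 - <<'E'
from h import *
c=shot('wrist')
a=ray(c,262,126,.042);b=ray(c,261,241,.042);m=(a+b)/2
print(a,b,m,np.linalg.norm(a-b),np.degrees(np.arctan2(*(a-b)[:2]))*-1)
d=m-env.get_state()['tcp_pos'];print(d, d@[.799,.601,0],d@[.601,-.799,0])
# slit edge of drawer/cab front
p=ray(c,322,30,.075);q=ray(c,310,238,.075);print(np.degrees(np.arctan2(*(p-q)[:2]))*-1,(p-m)@[.8,.6,0])
E
```

```text
[0.54689593 0.18769756 0.042     ] [0.62238979 0.08658709 0.042     ] [0.58464286 0.13714233 0.042     ] 0.12618498342742884 36.74675618712783
[ 0.00513478  0.00232418 -0.15731036] 0.0054995223334041365 0.0012289891246306738
37.095052200760335 0.04739045479701487
```

Request:
{"method": "carry_out", "body": {
  "steps": [
    [-0.34,0.005,0,0.03,0,0,0],
    [-0.34,0,0,0.04,0,0,0],
    [-0.34,0,0,0.04,0,0,0],
    [-0.34,0,0,0.03,0,0,0],
    [-0.34,0,0,0.015,0,0,0],
    [-0.34,0,0,0,0,0,0],
    [-1,0,0,0,0,0,0],
    [-1,0,0,0,0,0,0],
    [-1,0,0,0,0,0,0],
    [-1,0,0,0,0,0,0]
  ],
  "grip_force": 40
}}

```text
clock: 4.75
tcp_pos: [0.5853, 0.1374, 0.047]
orientation: [0.001, 0.949, 0.316, 0.001]
wrist_force: [-0.2, -2.0, 6.2]
finger_gap: 0.0093
```

Request:
{"method": "carry_out", "body": {
  "steps": [
    [-1,-0.008,0,0,0,0,0],
    [-1,-0.014,0,0,0,0,0],
    [-1,-0.02,0,0,0,0,0],
    [-1,-0.02,0,0,0,0,0],
    [-1,-0.02,0,0,0,0,0],
    [-1,-0.02,0,0,0,0,0],
    [-1,-0.02,0,0,0,0,0],
    [-1,-0.02,0,0,0,0,0],
    [-1,-0.02,0,0,0,0,0],
    [-1,-0.012,0,0,0,0,0],
    [-1,-0.005,0,0,0,0,0],
    [-1,0,0,0,0,0,0],
    [-1,0,0,0,0,0,0]
  ]
}}

```text
clock: 6.38
tcp_pos: [0.4419, 0.03, 0.0469]
orientation: [0.001, 0.949, 0.316, 0.001]
wrist_force: [-1.5, -0.8, 13.2]
finger_gap: 0.0093
```

Request:
{"method": "carry_out", "body": {
  "steps": [
    [-0.34,0,0,0,0,0,0],
    [-0.34,0,0,0,0,0,0],
    [-0.34,0,0,0,0,0,0],
    [-0.34,0,0,-0.03,0,0,0],
    [-0.34,0,0,-0.05,0,0,0],
    [-0.34,0,0,-0.05,0,0,0],
    [-0.34,-0.03,0.04,-0.04,0,0,0],
    [-0.34,-0.03,0.04,0,0,0,0],
    [-0.34,-0.03,0.04,0,0,0,0],
    [-0.34,-0.03,0.04,0,0,0,0],
    [-0.34,-0.03,0.04,0,0,0,0],
    [-0.34,-0.03,0.036,0,0,0,0],
    [0.9,0,0,0,0,0,0],
    [0.9,0,0,0,0,0,0],
    [0.9,0,0,0,0,0,0]
  ]
}}

```text
clock: 8.25
tcp_pos: [0.4382, -0.2641, 0.2142]
orientation: [-0.0, 0.949, 0.317, -0.0]
wrist_force: [0.3, 0.6, 0.0]
finger_gap: 0.0801
```

```bash
python3 - <<'E'
from h import *
c=shot('top'); im=c['color'][:,:,::-1]
w=shot('wrist')['color'][:,:,::-1]
crop=cv2.resize(im[100:300,60:310],(800,640))[:400+100]
v=np.hstack([cv2.resize(im[120:280,130:290],(480,480),interpolation=cv2.INTER_CUBIC),cv2.resize(w,(320,240))[:,:][np.r_[0:240]].repeat(2,0)])
cv2.imwrite('pics/t1.png',v)
E
```

```text
(no output)
```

View pics/t1.png

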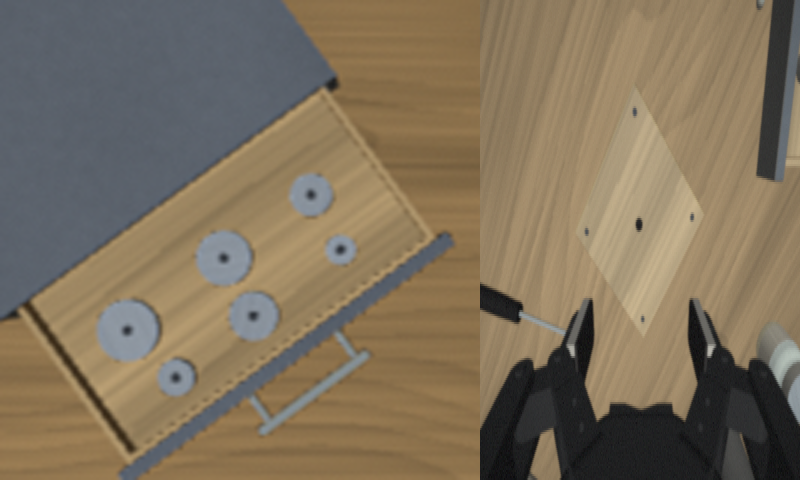

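All six discs are visible in the open drawer. In the crop (3x, offset 130,120) they are at (127,330), (223,258), (253,316), (310,195), (176,378) and (340,250). The board hole is clear.

```bash
cat > det.py <<'E'
from h import *
YAW=np.radians(36.9); ex=np.array([np.cos(YAW),np.sin(YAW)]); ey=np.array([-ex[1],ex[0]])
F0=np.array([.5846,.1371])+ex*(.056-.1795)   # drawer floor origin with the drawer open
def discs(c,ztop=.038):
    im=c['color']; hsv=cv2.cvtColor(im,cv2.COLOR_RGB2HSV)
    corners=[np.r_[F0+ex*x+ey*y,.04] for x,y in((2e-3,-.172),(2e-3,.172),(.172,.172),(.172,-.172))]
    roi=np.zeros(im.shape[:2],np.uint8); cv2.fillConvexPoly(roi,np.int32([proj(c,p) for p in corners]),1)
    m=((im[...,2].astype(int)-im[...,0]>-8)&(hsv[...,2]>115)&(roi>0)).astype(np.uint8)
    cn,_=cv2.findContours(m,cv2.RETR_EXTERNAL,2); out=[]
    for k in cn:
        if cv2.contourArea(k)<40: continue
        (u,v),r=cv2.minEnclosingCircle(k); M=cv2.moments(k); u,v=M['m10']/M['m00'],M['m01']/M['m00']
        p=ray(c,u,v,ztop)[:2]; h=np.zeros_like(m); cv2.drawContours(h,[k],-1,1,-1)
        dia=2*np.sqrt(h.sum()/np.pi)/351.9*(1.061-ztop)*1000
        out.append((dia,p,(p-F0)@ex,(p-F0)@ey))
    return sorted(out,key=lambda o:-o[0])
def clear(out,i,dia,gap,ang):
    # clearance of the open fingers to other discs, front panel, walls and cabinet lip; jaw angle from ex
    a=np.array([np.cos(ang),np.sin(ang)]); b=np.array([-a[1],a[0]]); c0=np.array(out[i][2:]); best=1e3
    for s in(1,-1):
        for r in np.linspace(gap/2,gap/2+.0145,5):
            for w in np.linspace(-.011,.011,5):
                p=c0+s*a*r+b*w
                best=min(best,p[0]+.006-.006,.172-p[0],.174-abs(p[1]),*[np.hypot(*(p-o[2:]))-o[0]/2000 for j,o in enumerate(out) if j!=i])
    return best
E
python3 - <<'E'
from det import *
c=shot('top'); o=discs(c)
for i,d in enumerate(o):
    g=min(.085,d[0]/1000+.02)
    cl=[(round(clear(o[i:],0,d[0],g,np.radians(t))*1000),t) for t in range(-90,90,15)]
    print(round(d[0],1),d[1].round(4),np.round(d[2:],3),sorted(cl)[::-1][:6])
E
```

```text
58.7 [0.4987 0.2142] [0.101 0.113] [(15, -45), (13, -30), (9, 60), (9, 45), (9, -60), (7, -90)]
52.8 [0.5692 0.1226] [ 0.103 -0.002] [(33, -90), (32, 75), (26, 60), (24, -75), (16, 45), (15, -60)]
46.9 [0.5139 0.093 ] [0.04  0.007] [(29, -90), (17, 75), (17, -75), (7, 60), (7, -60), (-1, 45)]
40.6 [0.631  0.0393] [ 0.102 -0.106] [(24, 60), (24, 45), (23, -60), (23, -90), (22, 75), (22, -75)]
35.3 [0.4535 0.1668] [0.036 0.102] [(25, -90), (15, 75), (15, -75), (6, 60), (6, -60), (-1, 45)]
27.8 [0.5777 0.0101] [ 0.042 -0.097] [(31, -90), (21, 75), (21, -75), (13, 60), (13, -60), (7, 45)]
```

Request:
{"method": "carry_out", "body": {
  "steps": [
    [0.88,0,0,0,0,0,-0.1745],
    [0.88,0,0,0,0,0,-0.1745],
    [0.88,0,0,0,0,0,-0.1745],
    [0.88,0,0,0,0,0,-0.1745],
    [0.88,0,0,0,0,0,-0.1745],
    [0.88,0,0,0,0,0,-0.1745],
    [0.88,0,0,0,0,0,-0.1745],
    [0.88,0,0,0,0,0,-0.1745],
    [0.88,0,0,0,0,0,-0.1745]
  ]
}}

```text
clock: 9.52
tcp_pos: [0.4384, -0.2647, 0.2145]
orientation: [0.0, 0.444, 0.896, -0.0]
wrist_force: [0.1, -0.1, -0.3]
finger_gap: 0.0806
```

Request:
{"method": "carry_out", "body": {
  "steps": [
    [0.88,0.043,0.042,0,0,0,0],
    [0.88,0.043,0.042,0,0,0,0],
    [0.88,0.043,0.042,0,0,0,0],
    [0.88,0.043,0.042,0,0,0,0],
    [0.88,0.043,0.042,0,0,0,0],
    [0.88,0.043,0.042,0,0,0,0],
    [0.88,0.043,0.042,0,0,0,0],
    [0.88,0.043,0.042,0.02,0,0,0],
    [0.88,0,0,0.02,0,0,0],
    [0.88,0,0,0,0,0,0]
  ]
}}

```text
clock: 10.78
tcp_pos: [0.4991, 0.2116, 0.1731]
orientation: [-0.001, 0.446, 0.895, -0.001]
wrist_force: [-0.4, -0.4, 0.2]
finger_gap: 0.0803
```

```bash
cat > rel.py <<'E'
from det import *
def rel(p,s=None):
    s=s or env.get_state(); R=cv2.Rodrigues(np.zeros(3))[0]
    from scipy.spatial.transform import Rotation as Ro
    w,x,y,z=s['orientation']; T=Ro.from_quat([x,y,z,w]).as_matrix()
    return (T.T@(np.array(p)-s['tcp_pos'])).round(4)
def wdisc(c,p,ztop,r,cols=slice(0,512)):
    # centre of the bright-grey disc near world point p (its top face at ztop), wrist view
    im=c['color'].astype(int); hsv=cv2.cvtColor(c['color'],cv2.COLOR_RGB2HSV)
    m=((im[...,2]-im[...,0]>-8)&(hsv[...,2]>105)).astype(np.uint8)
    k=np.zeros_like(m); u=proj(c,np.r_[p,ztop]); cv2.circle(k,tuple(int(q) for q in u),int(r),1,-1)
    return m*k,u
E
python3 - <<'E'
from rel import *
c=shot('wrist','w1'); s=env.get_state(); print(s['tcp_pos'],s['joint_pos'].round(2) if hasattr(s['joint_pos'],'round') else s['joint_pos'])
print(rel([.4987,.2142,.044]),proj(c,[.4987,.2142,.038]))
E
```

```text
[0.49996137 0.21096808 0.17424437] [ 0.25  0.29 -0.18  1.11 -0.   -0.39]
[0.0033 0.0011 0.1302] [259.26939    191.51901056]
```

View pics/w1.png

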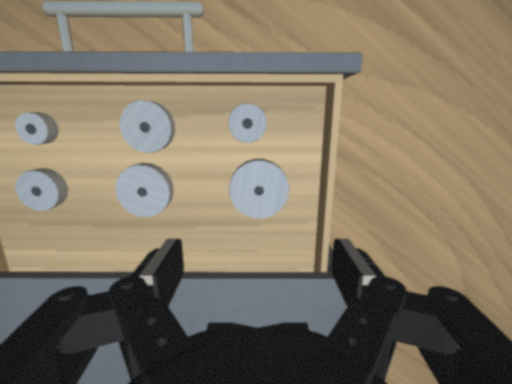

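Wrist view: the 60 mm disc's hole is at (259,190), predicted (259,191.5), so the top-camera estimate holds. Descending.

Request:
{"method": "carry_out", "body": {
  "steps": [
    [0.88,0.003,0.001,0.03,0,0,0],
    [0.88,0,0,0.04,0,0,0],
    [0.88,0,0,0.04,0,0,0],
    [0.88,0,0,0.015,0,0,0],
    [0.88,0,0,0.004,0,0,0],
    [0.88,0,0,0,0,0,0]
  ]
}}

```text
clock: 11.58
tcp_pos: [0.5011, 0.2136, 0.047]
orientation: [0.001, 0.448, 0.894, 0.001]
wrist_force: [-0.3, 0.0, 1.0]
finger_gap: 0.0799
```

Request:
{"method": "carry_out", "body": {
  "steps": [
    [-1,0,0,0,0,0,0],
    [-1,0,0,0,0,0,0],
    [-1,0,0,0,0,0,0],
    [-1,0,0,0,0,0,0],
    [-1,0,0,0,0,0,0]
  ],
  "grip_force": 40
}}

```text
clock: 12.2
tcp_pos: [0.5013, 0.2141, 0.0476]
orientation: [0.001, 0.447, 0.894, 0.001]
wrist_force: [-0.4, 0.4, 6.5]
finger_gap: 0.0576
```

Request:
{"method": "carry_out", "body": {
  "steps": [
    [-1,0,0,-0.02,0,0,0],
    [-1,0,0,-0.05,0,0,0],
    [-1,0,0,-0.04,0,0,0],
    [-1,-0.02,-0.02,-0.03,0,0,0],
    [-1,-0.041,-0.039,0,0,0,0],
    [-1,-0.041,-0.039,0,0,0,0],
    [-1,-0.041,-0.039,0,0,0,0],
    [-1,-0.041,-0.039,0,0,0,0],
    [-1,-0.041,-0.039,0,0,0,0],
    [-1,-0.041,-0.039,0,0,0,0],
    [-1,-0.041,-0.039,0,0,0,0],
    [-1,-0.035,-0.036,0.02,0,0,0],
    [-1,-0.005,-0.008,0.03,0,0,0],
    [-1,0,0,0,0,0,0],
    [-1,0,0,0,0,0,0]
  ]
}}

```text
clock: 14.08
tcp_pos: [0.4385, -0.2658, 0.1366]
orientation: [0.0, 0.447, 0.894, 0.0]
wrist_force: [-0.6, -0.2, -1.2]
finger_gap: 0.0576
```

```bash
python3 - <<'E'
from rel import *
c=shot('wrist','w2'); s=env.get_state(); print(s['tcp_pos'],s['finger_gap'],s['wrist_force'],rel([.4403,-.2659,.044]))
print(proj(c,[.4387,-.2671,.018]))
t=shot('top')
for d in discs(t): print(round(d[0],1),d[1].round(4))
E
```

```text
[ 0.43894061 -0.26586113  0.13701622] 0.05743457302909176 [ 0.39868113 -1.22034082 -1.60672583] [-0.0007  0.001   0.093 ]
[255.82356546 193.82731509]
53.0 [0.5695 0.1231]
46.6 [0.514  0.0932]
40.6 [0.6311 0.0395]
34.9 [0.4538 0.167 ]
28.2 [0.5781 0.0102]
```

View pics/w2.png

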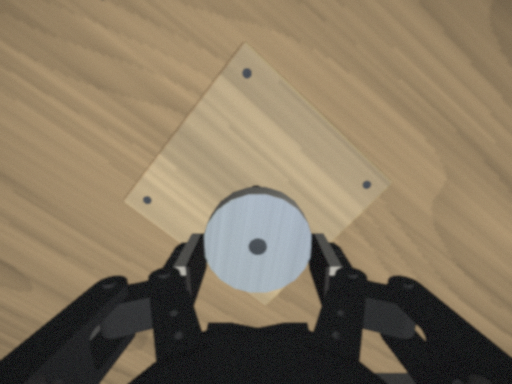

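Disc 60 is held level with its hole at (257,246). The board screws at (147,200) and (367,184) put the board centre at about (257,192), in agreement with (256,194).

```bash
python3 - <<'E'
from rel import *
c=shot('wrist'); s=env.get_state(); z=s['tcp_pos'][2]
for dz in (-.0096,-.004): print(ray(c,257.5,246,z+dz),rel(ray(c,257.5,246,z+dz)))
print(ray(c,257,192,.018))
E
```

```text
[ 0.43647251 -0.26735285  0.12747902] [ 0.0005 -0.003   0.0096]
[ 0.43417072 -0.26906624  0.13307902] [ 0.0005 -0.0059  0.004 ]
[ 0.43751976 -0.26742918  0.018     ]
```

Request:
{"method": "carry_out", "body": {
  "steps": [
    [-1,0,0.0015,0.03,0,0,0],
    [-1,0,0,0.03,0,0,0],
    [-1,0,0,0.02,0,0,0],
    [-1,0,0,0.008,0,0,0],
    [-1,0,0,0.004,0,0,0],
    [-1,0,0,0,0,0,0]
  ]
}}

```text
clock: 14.98
tcp_pos: [0.4399, -0.2655, 0.0443]
orientation: [0.001, 0.447, 0.894, -0.0]
wrist_force: [0.7, 0.2, -0.6]
finger_gap: 0.0574
```

Request:
{"method": "carry_out", "body": {
  "steps": [
    [-1,0,0,0.001,0,0,0],
    [-1,0,0,0.001,0,0,0],
    [-1,0,0,0,0,0,0]
  ]
}}

```text
clock: 15.35
tcp_pos: [0.44, -0.2658, 0.0436]
orientation: [0.001, 0.448, 0.894, -0.0]
wrist_force: [-2.4, 2.0, 10.4]
finger_gap: 0.0572
```

Request:
{"method": "carry_out", "body": {
  "steps": [
    [0.72,0,0,0,0,0,0],
    [0.72,0,0,0,0,0,0],
    [0.72,0,0,0,0,0,0],
    [0.72,0,0,-0.02,0,0,0],
    [0.72,0,0,-0.04,0,0,0],
    [0.72,0,0,-0.04,0,0,0],
    [0.72,0.0295,0.0421,-0.03,0,0,0],
    [0.72,0.0295,0.0421,0,0,0,0],
    [0.72,0.0295,0.0421,0,0,0,0],
    [0.72,0.0295,0.0421,0,0,0,0],
    [0.72,0.0295,0.0421,0,0,0,0],
    [0.72,0.0295,0.0421,0,0,0,0],
    [0.72,0.0295,0.0421,0,0,0,0],
    [0.72,0.0275,0.0405,0.02,0,0,0],
    [0.72,0,0,0.02,0,0,0],
    [0.72,0,0,0,0,0,0],
    [0.72,0,0,0,0,0,0]
  ]
}}

```text
clock: 17.48
tcp_pos: [0.5675, 0.1225, 0.132]
orientation: [0.0, 0.448, 0.894, -0.0]
wrist_force: [0.2, 0.0, 0.0]
finger_gap: 0.0734
```

```bash
cat > look.py <<'E'
from rel import *
import sys
# bright discs with dark holes in the wrist view: measured centre of the hole nearest the predicted one
def hole(c,p,z,r=14):
    u=proj(c,np.r_[p,z]); g=cv2.cvtColor(c['color'],cv2.COLOR_RGB2GRAY)
    x0,y0=int(u[0])-r,int(u[1])-r; q=g[y0:y0+2*r,x0:x0+2*r]; m=(q<105).astype(np.uint8)
    n,l,st,ce=cv2.connectedComponentsWithStats(m); 
    L=[(np.hypot(*(ce[i]-r)),i) for i in range(1,n) if 8<st[i,4]<250]
    if not L: return None
    i=min(L)[1]; return ray(c,ce[i][0]+x0,ce[i][1]+y0,z)[:2],st[i,4]
if __name__=='__main__':
    p=np.array([float(v) for v in sys.argv[1:3]]); z=float(sys.argv[3]) if len(sys.argv)>3 else .038
    c=shot('wrist'); s=env.get_state(); h=hole(c,p,z); print('tcp',s['tcp_pos'].round(4),'gap',round(float(s['finger_gap']),4),'hole',h,'rel est',rel(np.r_[p,.0475]),'rel hole',None if h is None else rel(np.r_[h[0],.0475]))
E
python3 look.py .5693 .1230; python3 - <<'E'
from rel import *
c=shot('top','t2'); im=c['color'].astype(int); cv2.imwrite('pics/t2.png',cv2.resize(c['color'][200:300,290:390,::-1],(400,400),interpolation=cv2.INTER_CUBIC))
m=((im[...,2]-im[...,0]>-8)&(im[...,2]>115)).astype(np.uint8); m[:225]=0;m[278:]=0;m[:,:310]=0;m[:,365:]=0
k=max(cv2.findContours(m,0,2)[0],key=cv2.contourArea);M=cv2.moments(k);u,v=M['m10']/M['m00'],M['m01']/M['m00'];print(cv2.minEnclosingCircle(k),u,v,ray(c,u,v,.034))
E
```

```text
tcp [0.5679 0.1223 0.1324] gap 0.0733 hole (array([0.5688604, 0.1217591]), np.int32(79)) rel est [-0.0003  0.0015  0.0849] rel hole [-0.001   0.0004  0.0849]
((337.5, 251.88461303710938), 9.997881889343262) 337.5 251.81091954022986 [ 0.43851626 -0.26539595  0.034     ]
```

View pics/t2.png

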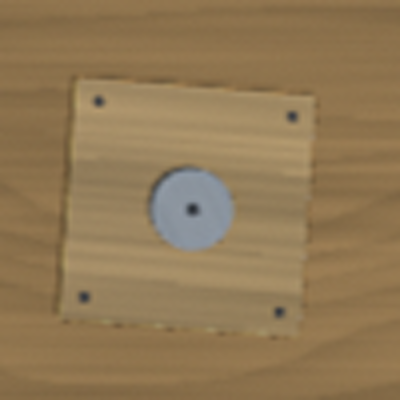

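Disc 60 sits in the middle of the board at crop (192,209); the screw mean is (188.5,207), so the offset is about 2 mm. Next is disc 54.

Request:
{"method": "carry_out", "body": {
  "steps": [
    [0.72,0,0.001,0.03,0,0,0],
    [0.72,0,0,0.03,0,0,0],
    [0.72,0,0,0.018,0,0,0],
    [0.72,0,0,0.006,0,0,0],
    [0.72,0,0,0,0,0,0],
    [-1,0,0,0,0,0,0],
    [-1,0,0,0,0,0,0],
    [-1,0,0,0,0,0,0],
    [-1,0,0,0,0,0,0],
    [-1,0,0,0,0,0,0]
  ]
}}

```text
clock: 18.82
tcp_pos: [0.5696, 0.1236, 0.0494]
orientation: [0.001, 0.448, 0.894, 0.001]
wrist_force: [-0.9, -1.2, 6.2]
finger_gap: 0.0518
```

Request:
{"method": "carry_out", "body": {
  "steps": [
    [-1,0,0,-0.02,0,0,0],
    [-1,0,0,-0.05,0,0,0],
    [-1,0,0,-0.05,0,0,0],
    [-1,-0.0292,-0.0423,0,0,0,0],
    [-1,-0.0292,-0.0423,0,0,0,0],
    [-1,-0.0292,-0.0423,0,0,0,0],
    [-1,-0.0292,-0.0423,0,0,0,0],
    [-1,-0.0292,-0.0423,0,0,0,0],
    [-1,-0.0292,-0.0423,0,0,0,0],
    [-1,-0.0292,-0.0423,0,0,0,0],
    [-1,-0.0292,-0.0423,0.03,0,0,0],
    [-1,0,0,0.04,0,0,0],
    [-1,0,0,0.03,0,0,0],
    [-1,0,0,0,0,0,0],
    [-1,0,0,0,0,0,0]
  ]
}}

```text
clock: 20.7
tcp_pos: [0.4381, -0.2667, 0.0688]
orientation: [0.001, 0.447, 0.894, -0.0]
wrist_force: [0.2, 0.4, -0.6]
finger_gap: 0.0515
```

```bash
python3 - <<'E'
from look import *
c=shot('wrist'); s=env.get_state(); z=s['tcp_pos'][2]; print(s['tcp_pos'],s['finger_gap'],s['wrist_force'],rel([.439,-.2661,.0614]))
print(hole(c,np.array([.438,-.2668]),z-.0114))
E
```

```text
[ 0.43846865 -0.26695031  0.06927192] 0.05138079980668218 [-0.54240802  0.36143369 -0.70964879] [0.0004 0.0009 0.0079]
(array([ 0.43668243, -0.26738574]), np.int32(190))
```

Request:
{"method": "carry_out", "body": {
  "steps": [
    [-1,0.0005,0.0013,0.005,0,0,0],
    [-1,0,0,0.002,0,0,0],
    [-1,0,0,0.001,0,0,0],
    [-1,0,0,0,0,0,0]
  ]
}}

```text
clock: 21.25
tcp_pos: [0.4387, -0.2652, 0.0614]
orientation: [0.001, 0.447, 0.894, -0.0]
wrist_force: [-2.5, 2.9, 10.9]
finger_gap: 0.0512
```

Request:
{"method": "carry_out", "body": {
  "steps": [
    [0.6,0,0,0,0,0,0],
    [0.6,0,0,0,0,0,0],
    [0.6,0,0,0,0,0,0],
    [0.6,0,0,-0.02,0,0,0],
    [0.6,0,0,-0.04,0,0,0],
    [0.6,0,0,-0.04,0,0,0],
    [0.6,0.0345,0.0393,-0.01,0,0,0],
    [0.6,0.0345,0.0393,0,0,0,0],
    [0.6,0.0345,0.0393,0,0,0,0],
    [0.6,0.0345,0.0393,0,0,0,0],
    [0.6,0.0345,0.0393,0,0,0,0],
    [0.6,0.0345,0.0393,0,0,0,0],
    [0.6,0.0345,0.0393,0.02,0,0,0],
    [0.6,0,0,0.02,0,0,0],
    [0.6,0,0,0,0,0,0],
    [0.6,0,0,0,0,0,0]
  ]
}}

```text
clock: 23.25
tcp_pos: [0.5137, 0.0926, 0.13]
orientation: [0.0, 0.448, 0.894, -0.0]
wrist_force: [0.0, 0.5, -0.2]
finger_gap: 0.0679
```

```bash
python3 look.py .514 .0931; cat > stack.py <<'E'
from det import *
import sys
def stack(z,thr=5):
    c=shot('top'); im=c['color'].astype(int)
    m=((im[...,2]-im[...,0]>-8)&(im[...,2]>115)).astype(np.uint8); m[:225]=0;m[285:]=0;m[:,:305]=0;m[:,370:]=0
    k=max(cv2.findContours(m,0,2)[0],key=cv2.contourArea);(u,v),r=cv2.minEnclosingCircle(k)
    g=cv2.cvtColor(c['color'],cv2.COLOR_RGB2GRAY).astype(float); u0,v0=int(round(u)),int(round(v))
    w=g[v0-5:v0+6,u0-5:u0+6]; w=np.clip(np.median(w)-15-w,0,None); yy,xx=np.mgrid[v0-5:v0+6,u0-5:u0+6]
    h=((w*xx).sum()/w.sum(),(w*yy).sum()/w.sum())
    print('outline',(round(u,1),round(v,1)),round(r,1),'hole',np.round(h,1),ray(c,*h,z).round(4))
    for d in discs(c): print(round(d[0],1),d[1].round(4))
stack(float(sys.argv[1]))
E
python3 stack.py .05
```

```text
tcp [0.5141 0.0925 0.1303] gap 0.0683 hole (array([0.51372054, 0.09254044]), np.int32(76)) rel est [0.0006 0.0003 0.0828] rel hole [ 0.0003 -0.0003  0.0828]
outline (337.9, 252.0) 9.9 hole [338.6 252.7] [ 0.4381 -0.2647  0.05  ]
40.0 [0.6317 0.0399]
28.4 [0.5787 0.0107]
```

Request:
{"method": "carry_out", "body": {
  "steps": [
    [0.6,0,0,0.03,0,0,0],
    [0.6,0,0,0.03,0,0,0],
    [0.6,0,0,0.016,0,0,0],
    [0.6,0,0,0.006,0,0,0],
    [0.6,0,0,0,0,0,0],
    [-1,0,0,0,0,0,0],
    [-1,0,0,0,0,0,0],
    [-1,0,0,0,0,0,0],
    [-1,0,0,0,0,0,0],
    [-1,0,0,0,0,0,0]
  ]
}}

```text
clock: 24.6
tcp_pos: [0.5147, 0.0931, 0.049]
orientation: [0.001, 0.448, 0.894, 0.001]
wrist_force: [-1.2, -0.1, 6.4]
finger_gap: 0.0457
```

Request:
{"method": "carry_out", "body": {
  "steps": [
    [-1,0,0,-0.02,0,0,0],
    [-1,0,0,-0.055,0,0,0],
    [-1,0,0,-0.055,0,0,0],
    [-1,-0.0347,-0.0396,0,0,0,0],
    [-1,-0.0347,-0.0396,0,0,0,0],
    [-1,-0.0347,-0.0396,0,0,0,0],
    [-1,-0.0347,-0.0396,0,0,0,0],
    [-1,-0.0347,-0.0396,0,0,0,0],
    [-1,-0.0347,-0.0396,0,0,0,0],
    [-1,-0.0347,-0.0396,0,0,0,0],
    [-1,0,0,0.04,0,0,0],
    [-1,0,0,0.04,0,0,0],
    [-1,0,0,0.015,0,0,0],
    [-1,0,0,0,0,0,0],
    [-1,0,0,0,0,0,0]
  ]
}}

```text
clock: 26.48
tcp_pos: [0.4383, -0.2681, 0.0841]
orientation: [0.001, 0.447, 0.894, -0.0]
wrist_force: [0.3, 0.0, -0.3]
finger_gap: 0.0461
```

```bash
python3 - <<'E'
from look import *
c=shot('wrist'); s=env.get_state(); z=s['tcp_pos'][2]; print(s['tcp_pos'],s['finger_gap'],s['wrist_force'],rel([.4385,-.2672,.077]))
print(hole(c,np.array([.438,-.2668]),z-.011))
for d in discs(shot('top')): print(round(d[0],1),d[1].round(4))
E
```

```text
[ 0.43842757 -0.26814499  0.08427939] 0.0456644413563313 [ 0.64759518  0.00557194 -0.14195783] [0.0007 0.0006 0.0073]
(array([ 0.43732725, -0.26844765]), np.int32(192))
39.8 [0.6319 0.04  ]
34.6 [0.4543 0.1677]
28.2 [0.5789 0.0109]
```

Request:
{"method": "carry_out", "body": {
  "steps": [
    [-1,0.0005,0.0008,0.004,0,0,0],
    [-1,0,0,0.002,0,0,0],
    [-1,0,0,0.001,0,0,0],
    [-1,0,0,0,0,0,0]
  ]
}}

```text
clock: 27.08
tcp_pos: [0.4379, -0.2667, 0.077]
orientation: [0.001, 0.447, 0.894, -0.0]
wrist_force: [-2.9, 2.5, 11.1]
finger_gap: 0.0455
```

Request:
{"method": "carry_out", "body": {
  "steps": [
    [0.46,0,0,0,0,0,0],
    [0.46,0,0,0,0,0,0],
    [0.46,0,0,0,0,0,0],
    [0.46,0,0,-0.02,0,0,0],
    [0.46,0,0,-0.04,0,0,0],
    [0.46,0,0,-0.04,0,0,0],
    [0.46,0.0161,0.0424,0,0,0,0],
    [0.46,0.0161,0.0424,0,0,0,0],
    [0.46,0.0161,0.0424,0,0,0,0],
    [0.46,0.0161,0.0424,0,0,0,0],
    [0.46,0.0161,0.0424,0,0,0,0],
    [0.46,0.0161,0.0424,0,0,0,0],
    [0.46,0.0161,0.0424,0,0,0,0],
    [0.46,0.0161,0.0424,0.02,0,0,0],
    [0.46,0,0,0.025,0,0,0],
    [0.46,0,0,0,0,0,0],
    [0.46,0,0,0,0,0,0]
  ]
}}

```text
clock: 29.2
tcp_pos: [0.632, 0.0394, 0.1311]
orientation: [0.0, 0.448, 0.894, -0.0]
wrist_force: [0.3, -0.5, 0.1]
finger_gap: 0.0625
```

```bash
python3 look.py .6319 .040;python3 stack.py .066
```

```text
tcp [0.6324 0.0392 0.1317] gap 0.0622 hole (array([0.63150492, 0.03855044]), np.int32(77)) rel est [0.001  0.0001 0.0842] rel hole [ 0.0001 -0.0011  0.0842]
outline (337.9, 252.0) 9.9 hole [338.6 252.7] [ 0.4404 -0.2608  0.066 ]
```

```bash
python3 - <<'E'
from look import *
c=shot('top'); d=shot('wrist')
v=np.hstack([cv2.resize(c['color'][210:290,300:380,::-1],(400,400),interpolation=cv2.INTER_CUBIC),cv2.resize(d['color'][:,:,::-1],(400,300))[np.r_[0:300,0:100]]])
cv2.imwrite('pics/t3.png',v)
E
```

```text
(no output)
```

View pics/t3.png

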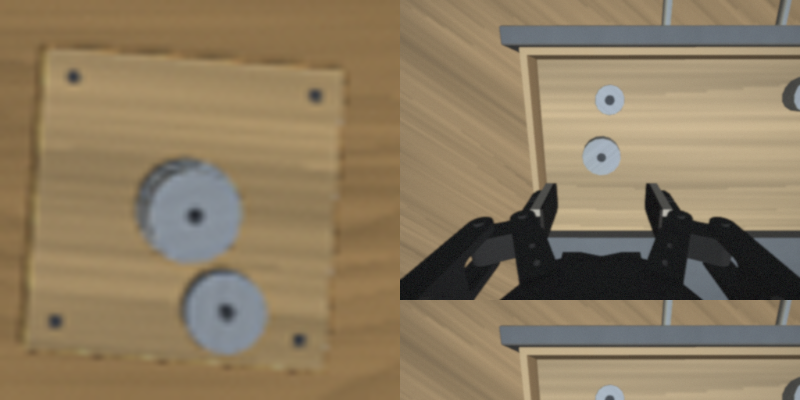

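The 48 mm disc was knocked off the stack (this must be the announced disturbance). It lies flat on the board at crop (226,313), about 60 mm from the stack. The 60 and 54 discs are still in place with the hole at (195,215). I'll measure and pick it up again.

```bash
python3 - <<'E'
from look import *
c=shot('top')
print('48',ray(c,226.5/5-.5+300,313.5/5-.5+210,.034),'54 on stack',ray(c,195.5/5-.5+300,215.5/5-.5+210,.05))
print('board',ray(c,(73+315+55+299)/4/5-.4+300,(76+95+321+340)/4/5-.4+210,.018))
t=env.get_state()['tcp_pos']; d=ray(c,226.5/5-.5+300,313.5/5-.5+210,.034)-t; print(d[:2]@ey,d[:2]@ex)
E
```

```text
48 [ 0.37995541 -0.28664078  0.034     ] 54 on stack [ 0.43849407 -0.26473053  0.05      ]
board [ 0.43809393 -0.26684874  0.018     ]
-0.10898154030661306 -0.3975209541774599
```

Request:
{"method": "carry_out", "body": {
  "steps": [
    [0.6,0,0,-0.04,0,0,0],
    [0.6,-0.0109,-0.0398,0,0,0,0],
    [0.6,-0.0109,-0.0398,0,0,0,0],
    [0.6,-0.0109,-0.0398,0,0,0,0],
    [0.6,-0.0109,-0.0398,0,0,0,0],
    [0.6,-0.0109,-0.0398,0,0,0,0],
    [0.6,-0.0109,-0.0398,0,0,0,0],
    [0.6,-0.0109,-0.0398,0,0,0,0],
    [0.6,-0.0109,-0.0398,0,0,0,0],
    [0.6,-0.0109,-0.0398,0,0,0,0],
    [0.6,-0.0109,-0.0398,0,0,0,0],
    [0.6,0,0,0.04,0,0,0],
    [0.6,0,0,0,0,0,0],
    [0.6,0,0,0,0,0,0]
  ]
}}

```text
clock: 31.2
tcp_pos: [0.379, -0.2861, 0.1317]
orientation: [0.0, 0.447, 0.894, -0.0]
wrist_force: [0.1, 0.5, -0.1]
finger_gap: 0.0685
```

```bash
python3 look.py .380 -.2866 .034
```

```text
tcp [ 0.3794 -0.2863  0.132 ] gap 0.0681 hole (array([ 0.37952177, -0.28820069]), np.int32(72)) rel est [-0.0004  0.0003  0.0845] rel hole [-0.0014 -0.0011  0.0845]
```

Request:
{"method": "carry_out", "body": {
  "steps": [
    [0.6,-0.001,-0.0005,0.03,0,0,0],
    [0.6,0,0,0.03,0,0,0],
    [0.6,0,0,0.02,0,0,0],
    [0.6,0,0,0.007,0,0,0],
    [0.6,0,0,0,0,0,0],
    [-1,0,0,0,0,0,0],
    [-1,0,0,0,0,0,0],
    [-1,0,0,0,0,0,0],
    [-1,0,0,0,0,0,0],
    [-1,0,0,0,0,0,0]
  ]
}}

```text
clock: 32.5
tcp_pos: [0.3797, -0.2878, 0.0452]
orientation: [0.001, 0.448, 0.894, -0.0]
wrist_force: [-0.3, 1.2, 6.1]
finger_gap: 0.0462
```

Request:
{"method": "carry_out", "body": {
  "steps": [
    [-1,0,0,-0.02,0,0,0],
    [-1,0,0,-0.03,0,0,0],
    [-1,0,0,-0.025,0,0,0],
    [-1,-0.006,0.02,0,0,0,0],
    [-1,-0.006,0.02,0,0,0,0],
    [-1,-0.0063,0.0198,0,0,0,0],
    [-1,0,0,0.02,0,0,0],
    [-1,0,0,0.016,0,0,0],
    [-1,0,0,0,0,0,0],
    [-1,0,0,0,0,0,0]
  ]
}}

```text
clock: 33.75
tcp_pos: [0.4381, -0.2661, 0.0832]
orientation: [0.0, 0.448, 0.894, -0.0]
wrist_force: [-0.4, -0.2, -1.1]
finger_gap: 0.0456
```

```bash
python3 - <<'E'
from look import *
c=shot('wrist'); s=env.get_state(); z=s['tcp_pos'][2]; print(s['tcp_pos'],s['finger_gap'],s['wrist_force'],rel([.4385,-.2662,.0772]))
print(hole(c,np.array([.438,-.2668]),z-.011))
E
```

```text
[ 0.4382868  -0.26631678  0.08340126] 0.04556222123030765 [ 0.50592484  0.26110455 -0.31832733] [-0.      0.0002  0.0062]
(array([ 0.43740991, -0.26621109]), np.int32(195))
```

Request:
{"method": "carry_out", "body": {
  "steps": [
    [-1,0,0.0003,0.004,0,0,0],
    [-1,0,0,0.002,0,0,0],
    [-1,0,0,0.001,0,0,0],
    [-1,0,0,0,0,0,0]
  ]
}}

```text
clock: 34.3
tcp_pos: [0.4382, -0.266, 0.0772]
orientation: [0.001, 0.448, 0.894, -0.0]
wrist_force: [-2.5, 1.8, 10.4]
finger_gap: 0.0457
```

Request:
{"method": "carry_out", "body": {
  "steps": [
    [0.46,0,0,0,0,0,0],
    [0.46,0,0,0,0,0,0],
    [0.46,0,0,0,0,0,0],
    [0.46,0,0,-0.02,0,0,0],
    [0.46,0,0,-0.04,0,0,0],
    [0.46,0,0,-0.04,0,0,0],
    [0.46,0.016,0.0422,0,0,0,0],
    [0.46,0.016,0.0422,0,0,0,0],
    [0.46,0.016,0.0422,0,0,0,0],
    [0.46,0.016,0.0422,0,0,0,0],
    [0.46,0.016,0.0422,0,0,0,0],
    [0.46,0.016,0.0422,0,0,0,0],
    [0.46,0.016,0.0422,0,0,0,0],
    [0.46,0.016,0.0422,0.02,0,0,0],
    [0.46,0,0,0.025,0,0,0],
    [0.46,0,0,0,0,0,0],
    [0.46,0,0,0,0,0,0]
  ]
}}

```text
clock: 36.42
tcp_pos: [0.6315, 0.0386, 0.1311]
orientation: [0.0, 0.448, 0.894, -0.0]
wrist_force: [0.4, 1.3, -0.1]
finger_gap: 0.0624
```

```bash
python3 look.py .6316 .039;python3 stack.py .066
```

```text
tcp [0.6319 0.0385 0.1317] gap 0.0625 hole (array([0.63157616, 0.03845116]), np.int32(73)) rel est [0.0007 0.     0.0842] rel hole [ 0.0003 -0.0003  0.0842]
outline (338.2, 252.3) 10.0 hole [338.5 252.1] [ 0.4421 -0.2605  0.066 ]
```

```bash
cat > stack.py <<'E'
from det import *
import sys
def stack(z,p=(.438,-.2668)):
    c=shot('top'); e=proj(c,np.r_[p,z]); print('expected',e.round(1))
    g=cv2.resize(cv2.cvtColor(c['color'],cv2.COLOR_RGB2GRAY),None,fx=4,fy=4,interpolation=cv2.INTER_CUBIC)
    u,v=(e*4).astype(int); r=22; w=g[v-r:v+r,u-r:u+r].astype(float); w=cv2.GaussianBlur(w,(0,0),4)
    y,x=np.unravel_index(w.argmin(),w.shape); h=((u-r+x+.5)/4-.5,(v-r+y+.5)/4-.5)
    print('hole',np.round(h,1),w.min().round(),np.median(w),ray(c,*h,z).round(4))
    for d in discs(c): print(round(d[0],1),d[1].round(4))
    return c
if __name__=='__main__':
    c=stack(float(sys.argv[1])); cv2.imwrite('pics/s.png',cv2.resize(c['color'][210:290,300:380,::-1],(400,400),interpolation=cv2.INTER_CUBIC))
E
python3 stack.py .066
```

```text
expected [340.7 253.6]
hole [339.9 253.4] 82.0 139.23274154929294 [ 0.4386 -0.2645  0.066 ]
```

View pics/s.png

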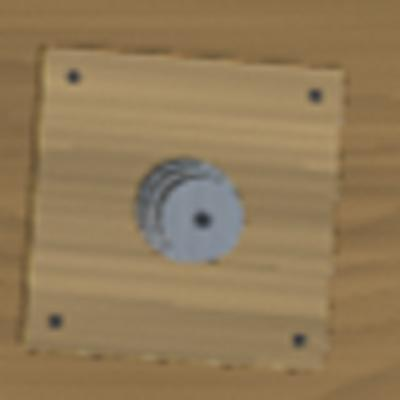

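The 48 disc is back on the stack with its hole at crop (202,219), which is (.4386,-.2645), within 3 mm of centre. Next I pick disc 42.

Request:
{"method": "carry_out", "body": {
  "steps": [
    [0.46,0,0,0.03,0,0,0],
    [0.46,0,0,0.03,0,0,0],
    [0.46,0,0,0.017,0,0,0],
    [0.46,0,0,0.006,0,0,0],
    [0.46,0,0,0,0,0,0],
    [-1,0,0,0,0,0,0],
    [-1,0,0,0,0,0,0],
    [-1,0,0,0,0,0,0],
    [-1,0,0,0,0,0,0],
    [-1,0,0,0,0,0,0]
  ]
}}

```text
clock: 37.83
tcp_pos: [0.6326, 0.039, 0.0492]
orientation: [0.001, 0.448, 0.894, 0.0]
wrist_force: [-1.1, -0.2, 5.8]
finger_gap: 0.0396
```

Request:
{"method": "carry_out", "body": {
  "steps": [
    [-1,0,0,-0.02,0,0,0],
    [-1,0,0,-0.06,0,0,0],
    [-1,0,0,-0.06,0,0,0],
    [-1,-0.0161,-0.0424,0,0,0,0],
    [-1,-0.0161,-0.0424,0,0,0,0],
    [-1,-0.0161,-0.0424,0,0,0,0],
    [-1,-0.0161,-0.0424,0,0,0,0],
    [-1,-0.0161,-0.0424,0,0,0,0],
    [-1,-0.0161,-0.0424,0,0,0,0],
    [-1,-0.0161,-0.0424,0,0,0,0],
    [-1,-0.0161,-0.042,0,0,0,0],
    [-1,0,0,0.03,0,0,0],
    [-1,0,0,0.04,0,0,0],
    [-1,0,0,0.02,0,0,0],
    [-1,0,0,0,0,0,0],
    [-1,0,0,0,0,0,0]
  ]
}}

```text
clock: 39.83
tcp_pos: [0.438, -0.2675, 0.0986]
orientation: [0.001, 0.448, 0.894, -0.0]
wrist_force: [0.1, -0.8, -0.2]
finger_gap: 0.0395
```

```bash
python3 - <<'E'
from look import *
c=shot('wrist'); s=env.get_state(); z=s['tcp_pos'][2]; print(s['tcp_pos'],s['finger_gap'],s['wrist_force'],rel([.4387,-.2672,.0932]))
print(hole(c,np.array([.438,-.2668]),z-.011))
E
```

```text
[ 0.43826243 -0.26767249  0.09887499] 0.039507592375996076 [ 0.90713247  0.11760304 -0.26939123] [0.0001 0.0006 0.0057]
(array([ 0.43685456, -0.26794625]), np.int32(190))
```

Request:
{"method": "carry_out", "body": {
  "steps": [
    [-1,0,0.001,0.004,0,0,0],
    [-1,0,0,0.0015,0,0,0],
    [-1,0,0,0.001,0,0,0],
    [-1,0,0,0,0,0,0]
  ]
}}

```text
clock: 40.38
tcp_pos: [0.4389, -0.2668, 0.0931]
orientation: [0.001, 0.447, 0.894, -0.0]
wrist_force: [-2.4, 2.4, 12.1]
finger_gap: 0.0398
```

Request:
{"method": "carry_out", "body": {
  "steps": [
    [0.32,0,0,0,0,0,0],
    [0.32,0,0,0,0,0,0],
    [0.32,0,0,0,0,0,0],
    [0.32,0,0,-0.02,0,0,0],
    [0.32,0,0,-0.04,0,0,0],
    [0.32,0,0,-0.03,0,0,0],
    [0.32,0.0423,0.0341,0,0,0,0],
    [0.32,0.0423,0.0341,0,0,0,0],
    [0.32,0.0423,0.0341,0,0,0,0],
    [0.32,0.0423,0.0341,0,0,0,0],
    [0.32,0.0423,0.0341,0,0,0,0],
    [0.32,0.0423,0.0341,0,0,0,0],
    [0.32,0.0423,0.0341,0,0,0,0],
    [0.32,0.0423,0.034,0.02,0,0,0],
    [0.32,0,0,0.03,0,0,0],
    [0.32,0,0,0,0,0,0],
    [0.32,0,0,0,0,0,0]
  ]
}}

```text
clock: 42.5
tcp_pos: [0.454, 0.1674, 0.1317]
orientation: [0.0, 0.448, 0.894, -0.0]
wrist_force: [0.9, 0.6, 0.8]
finger_gap: 0.0562
```

```bash
python3 look.py .454 .1673;python3 stack.py .082
```

```text
tcp [0.4545 0.1673 0.1321] gap 0.0564 hole (array([0.45417092, 0.16639934]), np.int32(65)) rel est [ 0.0004 -0.0005  0.0846] rel hole [-0.0005 -0.0009  0.0846]
expected [342.1 254.4]
hole [341.6 254.1] 81.0 142.05183481621737 [ 0.4388 -0.2654  0.082 ]
28.0 [0.5791 0.0108]
```

Disc 42 is at (.4388,-.2654), well centred. Picking disc 36.

Request:
{"method": "carry_out", "body": {
  "steps": [
    [0.32,0,-0.0007,0.03,0,0,0],
    [0.32,0,0,0.03,0,0,0],
    [0.32,0,0,0.017,0,0,0],
    [0.32,0,0,0.006,0,0,0],
    [0.32,0,0,0,0,0,0],
    [-1,0,0,0,0,0,0],
    [-1,0,0,0,0,0,0],
    [-1,0,0,0,0,0,0],
    [-1,0,0,0,0,0,0],
    [-1,0,0,0,0,0,0]
  ]
}}

```text
clock: 43.85
tcp_pos: [0.4543, 0.1676, 0.0494]
orientation: [0.001, 0.448, 0.894, 0.001]
wrist_force: [-0.4, -0.5, 6.6]
finger_gap: 0.0337
```

Request:
{"method": "carry_out", "body": {
  "steps": [
    [-1,0,0,-0.03,0,0,0],
    [-1,0,0,-0.06,0,0,0],
    [-1,0,0,-0.06,0,0,0],
    [-1,-0.0423,-0.0342,0,0,0,0],
    [-1,-0.0423,-0.0342,0,0,0,0],
    [-1,-0.0423,-0.0342,0,0,0,0],
    [-1,-0.0423,-0.0342,0,0,0,0],
    [-1,-0.0423,-0.0342,0,0,0,0],
    [-1,-0.0423,-0.0342,0,0,0,0],
    [-1,-0.0423,-0.0342,0,0,0,0],
    [-1,-0.0421,-0.034,0,0,0,0],
    [-1,0,0,0.03,0,0,0],
    [-1,0,0,0.04,0,0,0],
    [-1,0,0,0.014,0,0,0],
    [-1,0,0,0,0,0,0],
    [-1,0,0,0,0,0,0]
  ]
}}

```text
clock: 45.85
tcp_pos: [0.438, -0.2676, 0.1156]
orientation: [0.001, 0.447, 0.894, -0.0]
wrist_force: [0.1, 0.4, 0.1]
finger_gap: 0.0336
```

```bash
python3 - <<'E'
from look import *
c=shot('wrist'); s=env.get_state(); z=s['tcp_pos'][2]; print(s['tcp_pos'],s['finger_gap'],s['wrist_force'],rel([.4387,-.2669,.1094]))
print(hole(c,np.array([.438,-.2668]),z-.011))
E
```

```text
[ 0.43807241 -0.2677761   0.11572923] 0.03319252850612351 [-0.13070736  0.46000567 -0.41165918] [0.0003 0.001  0.0063]
(array([ 0.43715266, -0.26786447]), np.int32(183))
```

Request:
{"method": "carry_out", "body": {
  "steps": [
    [-1,0.0002,0.001,0.004,0,0,0],
    [-1,0,0,0.002,0,0,0],
    [-1,0,0,0.001,0,0,0],
    [-1,0,0,0,0,0,0]
  ]
}}

```text
clock: 46.4
tcp_pos: [0.4383, -0.2667, 0.1094]
orientation: [0.001, 0.447, 0.894, -0.0]
wrist_force: [-3.5, 3.7, 15.1]
finger_gap: 0.0333
```

Request:
{"method": "carry_out", "body": {
  "steps": [
    [0.18,0,0,0,0,0,0],
    [0.18,0,0,0,0,0,0],
    [0.18,0,0,0,0,0,0],
    [0.18,0,0,-0.02,0,0,0],
    [0.18,0,0,-0.03,0,0,0],
    [0.18,0,0,-0.03,0,0,0],
    [0.18,0.0196,0.0398,0,0,0,0],
    [0.18,0.0196,0.0398,0,0,0,0],
    [0.18,0.0196,0.0398,0,0,0,0],
    [0.18,0.0196,0.0398,0,0,0,0],
    [0.18,0.0196,0.0398,0,0,0,0],
    [0.18,0.0196,0.0398,0,0,0,0],
    [0.18,0.0197,0.0398,0.02,0,0,0],
    [0.18,0,0,0.035,0,0,0],
    [0.18,0,0,0,0,0,0],
    [0.18,0,0,0,0,0,0]
  ]
}}

```text
clock: 48.4
tcp_pos: [0.5786, 0.01, 0.1328]
orientation: [0.0, 0.448, 0.894, -0.0]
wrist_force: [1.2, -0.5, 0.8]
finger_gap: 0.0508
```

```bash
python3 look.py .5786 .0105;python3 stack.py .098
```

```text
tcp [0.5791 0.0098 0.1334] gap 0.0504 hole (array([0.57884834, 0.00947253]), np.int32(66)) rel est [ 0.0009 -0.0001  0.0859] rel hole [-0.0001 -0.0005  0.0859]
expected [343.6 255.3]
hole [343.1 255.1] 79.0 137.98042303017965 [ 0.4385 -0.2655  0.098 ]
```

Request:
{"method": "carry_out", "body": {
  "steps": [
    [0.18,0,0,0.03,0,0,0],
    [0.18,0,0,0.03,0,0,0],
    [0.18,0,0,0.018,0,0,0],
    [0.18,0,0,0.006,0,0,0],
    [0.18,0,0,0,0,0,0],
    [-1,0,0,0,0,0,0],
    [-1,0,0,0,0,0,0],
    [-1,0,0,0,0,0,0],
    [-1,0,0,0,0,0,0],
    [-1,0,0,0,0,0,0]
  ]
}}

```text
clock: 49.75
tcp_pos: [0.5795, 0.0103, 0.0496]
orientation: [0.001, 0.448, 0.894, 0.0]
wrist_force: [-0.8, -0.7, 6.3]
finger_gap: 0.0276
```

Request:
{"method": "carry_out", "body": {
  "steps": [
    [-1,0,0,-0.04,0,0,0],
    [-1,0,0,-0.06,0,0,0],
    [-1,0,0,-0.06,0,0,0],
    [-1,-0.0196,-0.0398,0,0,0,0],
    [-1,-0.0196,-0.0398,0,0,0,0],
    [-1,-0.0196,-0.0398,0,0,0,0],
    [-1,-0.0196,-0.0398,0,0,0,0],
    [-1,-0.0196,-0.0398,0,0,0,0],
    [-1,-0.0196,-0.0398,0,0,0,0],
    [-1,-0.0196,-0.0398,0,0,0,0],
    [-1,0,0,0.03,0,0,0],
    [-1,0,0,0.034,0,0,0],
    [-1,0,0,0.014,0,0,0],
    [-1,0,0,0,0,0,0],
    [-1,0,0,0,0,0,0]
  ]
}}

```text
clock: 51.62
tcp_pos: [0.4385, -0.2668, 0.1314]
orientation: [0.001, 0.447, 0.894, -0.0]
wrist_force: [0.3, -0.1, 1.0]
finger_gap: 0.0275
```

```bash
python3 - <<'E'
from look import *
c=shot('wrist'); s=env.get_state(); z=s['tcp_pos'][2]; print(s['tcp_pos'],s['finger_gap'],s['wrist_force'],rel([.4387,-.2669,.1256]))
print(hole(c,np.array([.438,-.2668]),z-.011))
E
```

```text
[ 0.43856087 -0.26684086  0.13147971] 0.027373428901449726 [-0.4578591   0.48767552  0.69387557] [-0.0001  0.0001  0.0059]
(array([ 0.43721246, -0.26726923]), np.int32(180))
```

Request:
{"method": "carry_out", "body": {
  "steps": [
    [-1,0,0.0003,0.004,0,0,0],
    [-1,0,0,0.0015,0,0,0],
    [-1,0,0,0.001,0,0,0],
    [-1,0,0,0,0,0,0]
  ]
}}

```text
clock: 52.18
tcp_pos: [0.4384, -0.2665, 0.1256]
orientation: [0.001, 0.448, 0.894, -0.0]
wrist_force: [-1.7, 3.0, 11.2]
finger_gap: 0.0276
```

Request:
{"method": "carry_out", "body": {
  "steps": [
    [0.1,0,0,0,0,0,0],
    [0.1,0,0,0,0,0,0],
    [0.1,0,0,0,0,0,0],
    [0.1,0,0,-0.02,0,0,0],
    [0.1,0,0,-0.035,0,0,0],
    [0.1,0,0,-0.035,0,0,0],
    [-1,0.047,0.0291,0,0,0,0],
    [-1,0.047,0.0291,0,0,0,0],
    [-1,0.047,0.0291,0,0,0,0],
    [-1,0.047,0.0291,0,0,0,0],
    [-1,0.047,0.0293,0,0,0,0],
    [-1,0,0,0,0,0,0],
    [-1,0,0,0,0,0,0]
  ]
}}

```text
clock: 53.8
tcp_pos: [0.4138, 0.0093, 0.2136]
orientation: [0.0, 0.447, 0.894, -0.0]
wrist_force: [-0.5, -0.1, -0.2]
finger_gap: 0.0001
```

```bash
python3 stack.py .114; python3 - <<'E'
from rel import *
c=shot('top'); w=shot('wrist'); b=shot('scene')
print(rel([.4139,.0089,.045]),env.get_state()['tcp_pos'])
g=lambda i,y0,y1,x0,x1:cv2.resize(i['color'][y0:y1,x0:x1,::-1],(400,300),interpolation=cv2.INTER_CUBIC)
cv2.imwrite('pics/v4.png',np.vstack([np.hstack([g(c,215,290,290,390),g(b,100,205,140,280)]),np.hstack([g(w,0,384,0,512),g(c,100,280,100,340)])]))
E
```

```text
expected [345.1 256.2]
hole [344.6 256.1] 82.0 137.9066187724455 [ 0.4382 -0.2654  0.114 ]
[0.0006 0.0005 0.1685] [0.41392442 0.00812862 0.2134803 ]
```

View pics/v4.png

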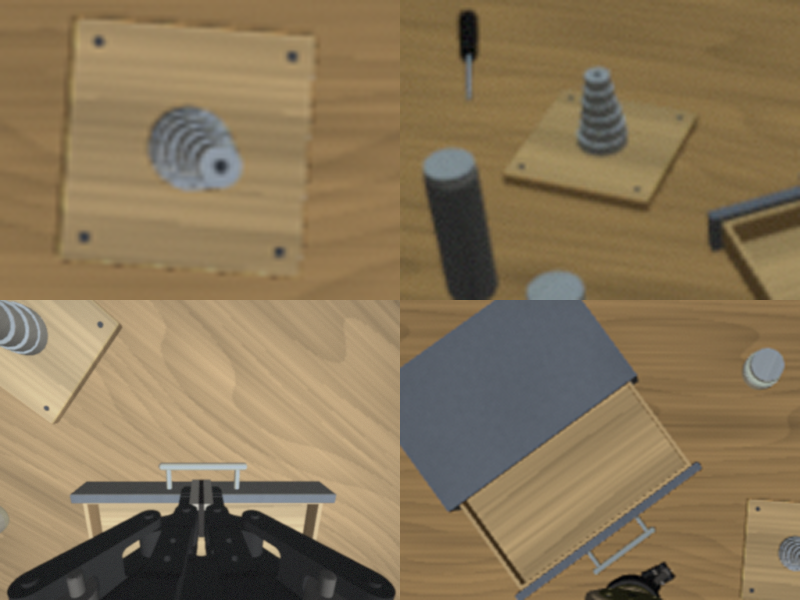

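Six discs are stacked in order, the drawer is empty, and the gripper stands in front of the handle. Lowering in front of the bar, then pushing.

Request:
{"method": "carry_out", "body": {
  "steps": [
    [-1,0,-0.003,0.05,0,0,0],
    [-1,0,0,0.05,0,0,0],
    [-1,0,0,0.05,0,0,0],
    [-1,0,0,0.016,0,0,0],
    [-1,0,0,0,0,0,0]
  ]
}}

```text
clock: 54.62
tcp_pos: [0.4101, 0.0067, 0.0463]
orientation: [-0.002, 0.449, 0.894, -0.001]
wrist_force: [1.1, -1.5, 1.2]
finger_gap: 0.0002
```

Request:
{"method": "carry_out", "body": {
  "steps": [
    [-1,0,0.01,0,0,0,0],
    [-1,0,0.01,0,0,0,0],
    [-1,0,0.015,0,0,0,0],
    [-1,0,0.02,0,0,0,0],
    [-1,0,0.02,0,0,0,0],
    [-1,0,0.02,0,0,0,0],
    [-1,0,0.02,0,0,0,0],
    [-1,0,0.02,0,0,0,0],
    [-1,0,0.02,0,0,0,0],
    [-1,0,0.015,0,0,0,0],
    [-1,0,0.01,0,0,0,0],
    [-1,0,0.007,0,0,0,0],
    [-1,0,0.005,0,0,0,0],
    [-1,0,0,0,0,0,0]
  ]
}}

```text
clock: 56.38
tcp_pos: [0.5652, 0.1227, 0.0476]
orientation: [0.0, 0.448, 0.894, 0.0]
wrist_force: [0.3, 0.2, -0.2]
finger_gap: -0.0001
```

Request:
{"method": "carry_out", "body": {
  "steps": [
    [-1,0,0.003,0,0,0,0],
    [-1,0,0.003,0,0,0,0],
    [-1,0,0.001,0,0,0,0],
    [-1,0,0,0,0,0,0]
  ]
}}

```text
clock: 56.88
tcp_pos: [0.5706, 0.1268, 0.0476]
orientation: [0.0, 0.448, 0.894, 0.0]
wrist_force: [-1.3, -0.5, 0.3]
finger_gap: -0.0001
```

Request:
{"method": "carry_out", "body": {
  "steps": [
    [-1,0,0.001,0,0,0,0],
    [-1,0,0.001,0,0,0,0],
    [-1,0,0.001,0,0,0,0],
    [-1,0,0,0,0,0,0]
  ]
}}

```text
clock: 57.38
tcp_pos: [0.572, 0.1279, 0.0475]
orientation: [-0.0, 0.448, 0.894, -0.001]
wrist_force: [-3.9, -4.0, 2.4]
finger_gap: -0.0002
```

Request:
{"method": "carry_out", "body": {
  "steps": [
    [-1,0,0.001,0,0,0,0],
    [-1,0,0.001,0,0,0,0],
    [-1,0,0,0,0,0,0],
    [-1,0,0,0,0,0,0]
  ]
}}

```text
clock: 57.88
tcp_pos: [0.5721, 0.128, 0.0474]
orientation: [-0.001, 0.448, 0.894, -0.003]
wrist_force: [-7.9, -7.6, 6.4]
finger_gap: 0.0002
```

Firm stop at 11 N, so the drawer is shut. Backing off, rising and moving clear.

Request:
{"method": "carry_out", "body": {
  "steps": [
    [-1,0,-0.01,0,0,0,0],
    [-1,0,-0.02,0,0,0,0],
    [-1,0,-0.02,0,0,0,0],
    [-1,0,0,-0.05,0,0,0],
    [-1,0,0,-0.05,0,0,0],
    [-1,0,0,-0.05,0,0,0],
    [-1,0,-0.04,-0.03,0,0,0],
    [-1,0,-0.04,0,0,0,0],
    [-1,0,0,0,0,0,0],
    [-1,0,0,0,0,0,0]
  ]
}}

```text
clock: 59.12
tcp_pos: [0.4712, 0.0519, 0.2279]
orientation: [0.001, 0.448, 0.894, 0.001]
wrist_force: [0.4, 0.3, -0.6]
finger_gap: 0.0
```

```bash
python3 stack.py .114; python3 - <<'E'
from rel import *
c=shot('top'); b=shot('scene')
print({k:np.round(v,3).tolist() for k,v in env.get_state().items() if k in('clock','wrist_force','tcp_pos')})
g=lambda i,y0,y1,x0,x1:cv2.resize(i['color'][y0:y1,x0:x1,::-1],(400,300),interpolation=cv2.INTER_CUBIC)
cv2.imwrite('pics/v5.png',np.vstack([np.hstack([g(c,215,290,290,390),g(b,100,220,140,300)]),np.hstack([g(b,150,315,240,460),g(c,60,315,70,410)])]))
E
```

```text
expected [345.1 256.2]
hole [344.6 256.1] 83.0 138.74473551408084 [ 0.4382 -0.2654  0.114 ]
39.4 [0.5879 0.1449]
{'clock': 59.275, 'tcp_pos': [0.471, 0.052, 0.227], 'wrist_force': [0.073, -0.182, 0.655]}
```

View pics/v5.png

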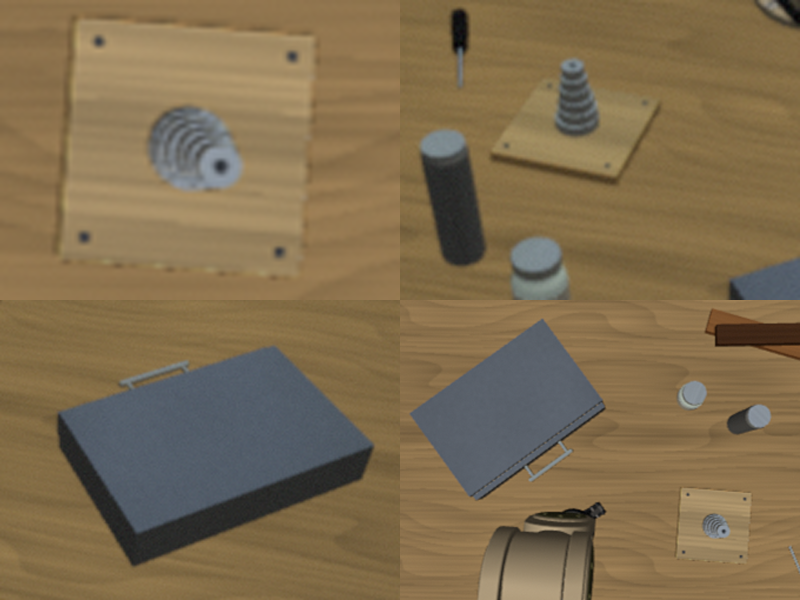

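The stack is intact, the drawer is flush shut, the jar and spray can have not moved, and the robot is clear. (The "39.4" detection is the handle bar.) Handing in.

```bash
python3 -c "
from workcell import env
print(env.hand_in())"
```

```text
the job is handed in; nothing more can be done
None
```

I pulled the drawer about 179 mm open and stacked all six discs (60, 54, 48, 42, 36 and 30) on the board, largest at the bottom. I then pushed the drawer shut and handed in at about 59 s on the robot's clock.

The 48 mm disc was knocked off the stack after I had placed it. A routine look showed it lying flat on the board, and I picked it up and put it back on the stack.

- **Stack:** in the last top view the topmost disc's centre is about 1.5 mm from the board centre. Each lower disc was within about 3 mm when it was placed. All six lie level in the final pictures.
- **Drawer:** it met a firm stop at 11 N, with the gripper where the shut drawer's handle should stop it. It looks flush in the pictures.
- **Jar and spray can:** both stand where they were, judged by eye from the pictures.
- **Robot:** it is well clear of everything, with a wrist force near zero.

One reading disagreed: the final disc detector reported a "39.4 mm disc" in the drawer area. It lies at the handle's position, so I took it to be the handle bar. No other check failed.

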